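Stack two probe cases on the sloped store shelf

ROBOT

A 6-joint arm with a two-finger parallel gripper is mounted at the origin on the work surface. World frame = base frame: x ahead of the robot, y to its left, z up, the work surface at z = 0. Lengths are in m, angles in rad, forces in N, time in s.
With the tool pointing down it reaches from about 0.35 to 0.725 m from the base axis. Payload 6 kg.
Tool frame: the origin (TCP) lies midway between the tips of the shut fingers; the grasp point (between the pads) lies 19 mm behind it; z points along the fingers, x is the direction in which the jaws open and shut, and the axes are right-handed (so a half turn about z gives the same grasp; the last joint's range is limited). The gripper opens to 85 mm and grips with 20 to 120 N. Pads are 22 mm wide; open, the fingers measure 114 mm over their backs; the gripper's body (76 mm by 85 mm) begins 54 mm behind the grasp point. The pads swing forward as they close: fully open they stand 13 mm farther back than shut.
Start: joints at [1.525, 0.04, 0.085, 0, -1.615, -0.334], TCP at [0.222, 0.557, 0.231] pointing down, gripper open.
Joint ranges: [-2.56, 2.56], [-1.29, 2.01], [-1.08, 1.49], [-3.29, 1.98], [-2.81, -0.18], [-2.99, 2.99]. Speed limits (rad/s): [2.57, 2.57, 3.01, 3.14, 3.14, 3.14].

INTERFACE

Orientations are given as a unit quaternion [x, y, z, w].
In Python, from rig import sensors, eyes, ctrl gives the robot as it stands.
- The arm moves only by the tool move_arm, never from a script. Its argument "plan" is one flat list of numbers, 7 for each row, row after row: the shift along the world's x, y, z in cm, then the turn, a rotation vector about the world's x, y, z in rad, then the opening in per cent of the stroke, from 0 (shut) to 100 (fully open). In form: [tx, ty, tz, ax, ay, az, gripper, tx, ty, tz, ax, ay, az, gripper, ...]. A call has 1 to 5 rows; each row shifts and turns the commanded pose from where the row before left it; what a row does not reach is not made up. A row lasts 1/12 s, in which the tool goes at most 41.7 mm and 7.16 degrees, less where a joint would pass 70% of its speed; a pose out of reach is approached as far as the arm can. A call with a gripper value outside its range is refused whole. The fingers move at their own pace and stop on an object; "grip_force" is the grip in N (left out, the last holds). Time passes only in rows, so rows that do not move let the fingers close. It gives the time, the measured TCP pose, the force and the opening at its end, in the units of the state.
- sensors.read_state(): the state, without advancing time (a new reading comes with each control period).
- eyes.camera(name): name is "scene" or "top" or "wrist"; returns the picture (480x640x3 uint8, red, green, blue); there is no depth.
- eyes.camera_params(name): a dict with "mtx" (3x3 intrinsics, pixels), "view" (4x4, takes a point from world to camera coordinates); the wrist camera has in their place "mount" (4x4, takes a point from camera to tool coordinates, whose origin is the TCP and whose axes are the tool frame's). Camera axes: x right, y up, looking along -z (the intrinsics and any distortion apply to the point x, -y, -z); pixel columns grow to the right and rows downward; lengths in m; the calibration is good to about 2 mm. A picture is of the moment at which its call begins: read the wrist's pose just before it. camera_params takes no time and is no camera call.
- ctrl.finish_job(): hands the job in, once; it reports no verdict.
The state is a dict: "time": time; "joints": joint angles; "joint_velocities": joint speeds; "tau": joint torques, N m; "ee_pos": TCP position; "tool_rot": TCP orientation; "contact_force": force on the tool from outside, world axes, zero at the start; "wrist_torque": the same for the moment, N m; "finger_gap": finger opening in m.
Only numpy, scipy, OpenCV 4.12 (cv2) and the standard library are available. Lean on these libraries where they do the work, as an engineer would, in place of code of your own. Each camera call takes 0.05 s, during which the arm holds its last target. There are 200 camera calls.

TASK

Put the two flat black probe cases away on the sloped shelf. Lay the larger one down first, flat on the slope with one of its short ends right up against the backstop at the low edge and neither long side hanging over the shelf; then lay the smaller one flat on top of it, centred on its width and lined up with it, with its own short end right up against the backstop too. Lower each one gently into place before letting go rather than dropping it, and leave the jar, the carton and the screwdriver where they are.

Things in the scene. Friction and masses are not known exactly. Their poses are not given: they have to be found in the camera images.
- large_case: The larger flat hard case, a black plastic slab 160 x 66 x 20 mm (x, y, z), about 0.3 kg; starts lying flat on the bench. Origin: centre of its underside; x along its length, y across its width, z out of its lid. Either short end may go to the backstop.
- small_case: The smaller flat hard case, a black plastic slab 120 x 56 x 20 mm (x, y, z), about 0.2 kg; starts lying flat on the bench. Origin: centre of its underside; x along its length, y across its width, z out of its lid. Either short end may go to the backstop. Starts on either side of the larger one.
- deck: Sloped shelf's deck, white steel, fixed; low edge nearest the robot. Origin: mid-width on its upper face at the foot of the backstop, 45 mm above the bench; x runs up the slope away from the backstop, y across, z square to the deck. Slope 0.32 rad. Face: x 0 to 230 mm, y -67 to 67 mm, no side walls, high edge 117 mm above the bench. Cases do not slide down it by themselves.
- stop_top (a point): Top middle of the backstop's face. The backstop is a white steel plate at the deck's low edge, square to the deck: face at deck x = 0, full width (134 mm), 55 mm high along deck z, 4 mm thick.
- jar: Bystander: closed glass jar, 60 mm diameter, 110 mm high, standing on the bench beyond the work. Origin: centre of its underside. Leave alone.
- carton: Bystander: cardboard carton 100 x 130 x 90 mm (x, y, z), on the bench to the robot's right of the shelf. Origin: centre of its underside. Leave alone.
- screwdriver: Bystander: screwdriver 190 mm long lying along its x on the bench beyond the cases. Origin: underside, mid-length. Leave alone.
There are look-alikes about, which are no part of the job. Leave any red, white or yellow look-alike of the small_case alone.

How it is judged:
On the way, in this order (a step that is already met when the one before it is completed fails the run):
1. the larger case is lowered by the fingers to within 12 mm of its resting height on the shelf, not let fall from higher (x of large_case in the frame of deck between 0.03 and 0.18 m and y of large_case in the frame of deck between -0.06 and 0.06 m and z of large_case in the frame of deck between -0.008 and 0.012 m and contact force between the fingers and large_case above 0.5 N), for 0.1 s.
2. the larger case lies flat on the shelf, a short end against the backstop, and has been let go (x of large_case in the frame of deck between 0.076 and 0.085 m and y of large_case in the frame of deck between -0.033 and 0.033 m and z of large_case in the frame of deck between -0.004 and 0.004 m and angle between the z axis of large_case and the z axis of deck, either way round below 0.05 rad and angle between the x axis of large_case and the x axis of deck, either way round below 0.1 rad and linear speed of large_case below 0.02 m/s and contact force between the fingers and large_case below 0.2 N), for 0.2 s.
3. the smaller case is lowered by the fingers to within 12 mm of its resting height on the shelf, not let fall from higher (x of small_case in the frame of deck between 0.03 and 0.18 m and y of small_case in the frame of deck between -0.06 and 0.06 m and z of small_case in the frame of deck between 0.012 and 0.032 m and contact force between the fingers and small_case above 0.5 N), for 0.1 s.
At the end, for the whole second after the job is handed in: Both cases released and still, lengths up the slope (0.1 rad), lying flat (4 mm, 0.05 rad): larger on the deck, not over its sides; smaller on the larger, mid-lines within 12 mm; a short end of each within 5 mm of the backstop (all of step 2 and x of small_case in the frame of deck between 0.056 and 0.065 m and y of small_case in the frame of deck between -0.033 and 0.033 m and z of small_case in the frame of deck between 0.016 and 0.024 m and angle between the z axis of small_case and the z axis of deck, either way round below 0.05 rad and angle between the x axis of small_case and the x axis of deck, either way round below 0.1 rad and y of small_case in the frame of large_case between -0.012 and 0.012 m and linear speed of small_case below 0.02 m/s and contact force between the fingers and small_case below 0.2 N); the robot touches nothing.
It fails at once if the jar is moved more than 20 mm (distance of jar from where it was at the start of the episode above 0.02 m).
It fails at once if the carton is moved more than 20 mm (distance of carton from where it was at the start of the episode above 0.02 m).
It fails at once if the screwdriver is moved more than 20 mm (distance of screwdriver from where it was at the start of the episode above 0.02 m).
It fails at once if the larger case is dropped: it reaches its last 10 mm above its place on the shelf faster than 0.5 m/s (x of large_case in the frame of deck between 0 and 0.2 m and y of large_case in the frame of deck between -0.08 and 0.08 m and z of large_case in the frame of deck between -0.01 and 0.01 m and linear speed of large_case above 0.5 m/s).
It fails at once if the smaller case is dropped: it reaches its last 10 mm above its place on the shelf faster than 0.5 m/s (x of small_case in the frame of deck between 0 and 0.2 m and y of small_case in the frame of deck between -0.08 and 0.08 m and z of small_case in the frame of deck between 0.01 and 0.03 m and linear speed of small_case above 0.5 m/s).
It also fails if it takes over 56 s, if anything falls off the work surface, if the arm or the gripper's body presses on something with over 40 N, if the wrist force passes 120 N, or if a joint passes its speed limit or range.

## Working session

There is one attempt and no reset: what is moved stays moved. The work goes in short steps, Python scripts to look and compute and a tool call to move; the robot and the scene stay as the last step left them, time stands still between calls to the robot, and variables do not carry over. Pictures are saved under pics/ and viewed, about 8 in all and at most 12, crops included, and the job is handed in when it is done.

Besides the shell and the picture viewer there is one more tool, called after "Request:" as name(argument=value, ...), one argument or row to a line, values as JSON. move_arm: Moves the arm, as the interface text tells. Its arguments: {"type":"object","properties":{"plan":{"type":"array"},"grip_force":{"type":"number"}},"required":["plan"]}

```bash
mkdir -p pics; ls; cat > h.py <<'E'
import numpy as np, cv2
from rig import sensors, eyes, ctrl
from scipy.spatial.transform import Rotation as R
def grab(n,f=None):
    s=sensors.read_state(); im=eyes.camera(n)
    if f: cv2.imwrite('pics/'+f,im[:,:,::-1])
    return s,im
def cam(n,s=None):
    p=eyes.camera_params(n); K=np.array(p['mtx'])
    if 'view' in p: M=np.linalg.inv(np.array(p['view']))
    else:
        T=np.eye(4); T[:3,:3]=R.from_quat(s['tool_rot']).as_matrix(); T[:3,3]=s['ee_pos']; M=T@np.array(p['mount'])
    return K,M,p
def rays(n,uv,s=None):
    K,M,p=cam(n,s); uv=np.atleast_2d(uv).astype(float)
    d=p.get('distortion', p.get('dist'))
    q=cv2.undistortPoints(uv[:,None],K,None if d is None else np.array(d,float))[:,0]
    return M[:3,3],(M[:3,:3]@np.c_[q[:,0],-q[:,1],-np.ones(len(q))].T).T
def plane(n,uv,z,s=None):
    o,d=rays(n,uv,s); return o+d*((z-o[2])/d[:,2])[:,None]
def tri(a,b):
    (o1,d1),(o2,d2)=a,b; A=np.c_[d1,-d2]; t=np.linalg.lstsq(A,o2-o1,rcond=None)[0]
    p,q=o1+d1*t[0],o2+d2*t[1]; return (p+q)/2,np.linalg.norm(p-q)
def proj(n,P,s=None):
    K,M,p=cam(n,s); c=(np.linalg.inv(M)@np.r_[P,1])[:3]; q=K@np.array([c[0],-c[1],-c[2]]); return q[:2]/q[2]
E
python3 - <<'E'
from h import *
ims=[grab(n,n+'0.png')[1] for n in('top','scene','wrist')]
print(sensors.read_state())
for n in('top','scene','wrist'): print(n,eyes.camera_params(n))
E
```

```text
pics
{'time': 0.15, 'joints': array([ 1.52470950e+00,  4.07049760e-02,  8.40520542e-02, -3.29463456e-04,
       -1.61547272e+00, -3.33729281e-01]), 'joint_velocities': array([ 8.84252418e-05, -3.06459190e-03,  3.27723056e-03,  1.58986471e-03,
        1.52384200e-03, -2.47619681e-03]), 'tau': array([-2.46888216e-03, -3.68619061e+01,  3.47689497e+01,  6.93620995e+00,
       -4.44216072e-03,  1.48266381e-06]), 'ee_pos': array([0.22228536, 0.55704795, 0.23049849]), 'tool_rot': array([-5.60920439e-01,  8.27869430e-01, -4.34003753e-04, -5.29619047e-04]), 'contact_force': array([-0.04208938,  0.90091185,  0.80994533]), 'wrist_torque': array([-0.01935041,  0.03057101,  0.01090937]), 'finger_gap': 0.0854076882872763}
top {'mtx': array([[457.48476803,   0.        , 314.5506608 ],
       [  0.        , 457.48476803, 240.9510827 ],
       [  0.        ,   0.        ,   1.        ]]), 'view': array([[ 0.0674766 , -0.99771607,  0.00308997,  0.001853  ],
       [ 0.96630954,  0.06612292,  0.24874413, -0.52578232],
       [-0.24838033, -0.01379854,  0.9685643 , -1.07352394],
       [ 0.        ,  0.
[... 281 characters left out ...]
   [-0.69794202,  0.45196352,  0.5555231 ,  0.27925715],
       [ 0.45606753, -0.3175675 ,  0.83135629, -1.52442994],
       [ 0.        ,  0.        ,  0.        ,  1.        ]])}
wrist {'mtx': array([[399.89851279,   0.        , 326.35339643],
       [  0.        , 399.89851279, 247.54233776],
       [  0.        ,   0.        ,   1.        ]]), 'mount': array([[ 9.99999761e-01, -2.00339283e-04, -6.61259996e-04,
         3.85205306e-04],
       [-3.91984651e-04, -9.52616425e-01, -3.04173951e-01,
        -7.92691267e-02],
       [-5.68989142e-04,  3.04174138e-01, -9.52616276e-01,
        -1.42198582e-01],
       [ 0.00000000e+00,  0.00000000e+00,  0.00000000e+00,
         1.00000000e+00]])}
```

View pics/top0.png

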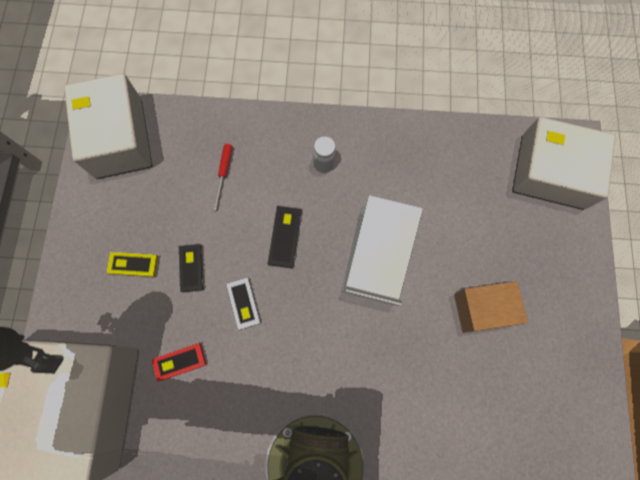

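View pics/scene0.png

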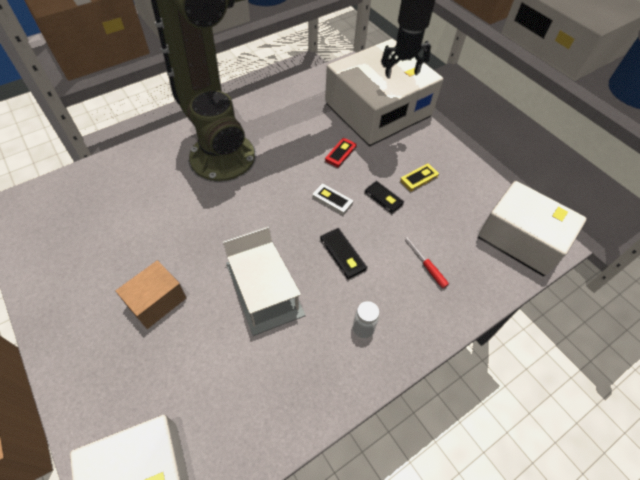

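The top view shows the large case at (284,237), the small black case at (190,268) and the shelf spanning (348–421, 197–303). The look-alikes are red, white and yellow. The scene view has the large case at (343,253), the small one at (384,197) and the shelf at (265,275), with its backstop upper left at (247,240).

```bash
python3 - <<'E'
from h import *
def case(im,c):
    m=((im.max(2)<75)).astype(np.uint8)
    y=((im[:,:,0]>120)&(im[:,:,2]<80)&(im[:,:,1]>100)).astype(np.uint8)
    m=cv2.morphologyEx(m|y,cv2.MORPH_CLOSE,np.ones((3,3)))
    l=cv2.connectedComponents(m)[1]; k=(l==l[c[1],c[0]]).astype(np.uint8)
    ct=max(cv2.findContours(k,0,2)[0],key=cv2.contourArea); return ct
T=cv2.imread('pics/top0.png')[:,:,::-1]; S=cv2.imread('pics/scene0.png')[:,:,::-1]
print('cam top',cam('top')[1][:3,3],'scene',cam('scene')[1][:3,3])
for nm,ct,cs in(('L',(284,245),(340,250)),('S',(190,272),(380,195))):
    for n,im,c in(('top',T,ct),('scene',S,cs)):
        k=case(im,c)
        P=plane(n,k[:,0],0.02)[:,:2]
        r=cv2.minAreaRect((P*1000).astype(np.float32))
        print(nm,n,cv2.contourArea(k),[np.round(x,1) for x in r])
out=[]
for im,(x,y,w,h) in((T,(330,180,110,140)),(S,(210,215,110,140))):
    out.append(cv2.resize(im[y:y+h,x:x+w],None,fx=3.6,fy=3.6,interpolation=cv2.INTER_CUBIC))
cv2.imwrite('pics/deck.png',np.hstack(out)[:,:,::-1])
E
```

```text
cam top [0.2413012  0.02180196 1.17055651] scene [ 1.05940599 -0.354795    1.11696742]
L top 1412.5 [array([543.7, 116.3]), array([ 66.1, 160.2]), np.float64(86.3)]
L scene 1055.0 [array([551.5, 110.1]), array([ 68.8, 163.6]), np.float64(86.2)]
S top 989.5 [array([444.8, 348.4]), array([119.5,  59. ]), np.float64(9.8)]
S scene 564.0 [array([452.9, 341.8]), array([122.6,  64.6]), np.float64(10.0)]
```

View pics/deck.png

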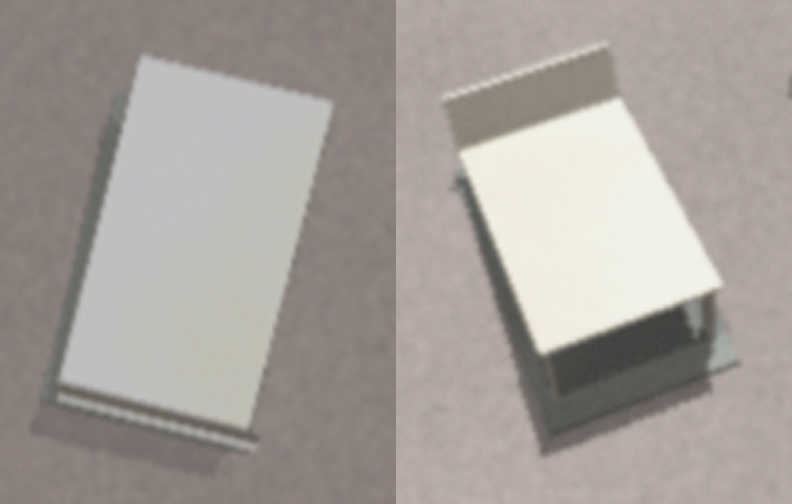

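The crop shows the deck corners clearly in both views. In crop pixels, the top view has high corners (140,55) and (332,101) and low corners (60,385) and (250,430). The scene view has low corners (462,152) and (622,100), high corners (545,352) and (720,287), and stop top at (445,97) and (608,43).

```bash
python3 - <<'E'
from h import *
T=cv2.imread('pics/top0.png'); S=cv2.imread('pics/scene0.png')
def sub(im,uv): return cv2.cornerSubPix(cv2.cvtColor(im,6),np.array(uv,np.float32)[:,None],(3,3),(-1,-1),(3,40,.01))[:,0]
# order: lowL(+y), lowR(-y), highR, highL
t=np.array([[60,385],[250,430],[332,101],[140,55]])/3.6+[330,180]
s=np.array([[622-396,100],[462-396,152],[545-396,352],[720-396,287]])/3.6+[210,215]
t2,s2=sub(T,t-.4),sub(S,s-.4)
print(np.round(np.c_[t2-t,s2-s],1).tolist())
t[2:]=t2[2:]; s=np.where(abs(s2-s)<1.5,s2,s)
ot,dt=rays('top',t); os_,ds=rays('scene',s)
P=[]
for i in range(4):
    p,e=tri((ot,dt[i]),(os_,ds[i])); P.append(p); print(np.round(p*1000,1),round(e*1000,1))
P=np.array(P); print('edges',[round(1000*np.linalg.norm(P[i]-P[(i+1)%4])) for i in range(4)])
M=np.array([[0,.067,0],[0,-.067,0],[.23,-.067,0],[.23,.067,0]])
Rm,rs=R.align_vectors(P-P.mean(0),M-M.mean(0)); o=P.mean(0)-Rm.apply(M.mean(0))
x=Rm.apply([1,0,0]); print('origin',o,'yaw',np.arctan2(x[1],x[0]),'slope',np.arcsin(x[2]),'rss',rs)
# sticker centres of the two cases
for nm,ct,cs in(('L',(287,218),(351,263)),('S',(189,257),(390,200))):
    c=[]
    for im,q in((T,ct),(S,cs)):
        im=im[:,:,::-1].astype(int); w=np.zeros(im.shape[:2]); a=(im[:,:,0]-im[:,:,2]); 
        y0,x0=q[1]-8,q[0]-8; b=np.clip(a[y0:y0+17,x0:x0+17]-40,0,None); Y,X=np.mgrid[y0:y0+17,x0:x0+17]
        c.append([(b*X).sum()/b.sum(),(b*Y).sum()/b.sum()])
    (o1,d1),(o2,d2)=rays('top',c[0]),rays('scene',c[1]); print(nm,np.round(c,1).tolist(),*tri((o1,d1[0]),(o2,d2[0])))
E
```

```text
Traceback (most recent call last):
cv2.error: OpenCV(4.12.0) :-1: error: (-5:Bad argument) in function 'cornerSubPix'
> Overload resolution failed:
>  - Layout of the output array corners is incompatible with cv::Mat
>  - Expected Ptr<cv::UMat> for argument 'corners'
```

```bash
cat > deck.py <<'E'
from h import *
T=cv2.imread('pics/top0.png'); S=cv2.imread('pics/scene0.png')
def sub(im,uv): return cv2.cornerSubPix(cv2.cvtColor(im,6),np.array(uv,np.float32).reshape(-1,1,2).copy(),(3,3),(-1,-1),(3,40,.01))[:,0]
# order: lowL(+y), lowR(-y), highR, highL
t=np.array([[60,385],[250,430],[332,101],[140,55]])/3.6+[330,180]
t=t[[0,1,2,3]]
s=np.array([[622-396,100],[462-396,152],[545-396,352],[720-396,287]])/3.6+[210,215]
t2,s2=sub(T,t-.4),sub(S,s-.4)
print(np.round(np.c_[t2-t,s2-s],1).tolist())
t[2:]=t2[2:]; t[:2]-=.4; s=np.where(abs(s2-s)<1.5,s2,s)
ot,dt=rays('top',t); os_,ds=rays('scene',s)
P=[]
for i in range(4):
    p,e=tri((ot,dt[i]),(os_,ds[i])); P.append(p); print(np.round(p*1000,1),round(e*1000,1))
P=np.array(P); print('edges',[round(1000*np.linalg.norm(P[i]-P[(i+1)%4])) for i in range(4)])
M=np.array([[0,.067,0],[0,-.067,0],[.23,-.067,0],[.23,.067,0]])
Rm,rs=R.align_vectors(P-P.mean(0),M-M.mean(0)); o=P.mean(0)-Rm.apply(M.mean(0))
x=Rm.apply([1,0,0]); print('origin',o,'yaw',np.arctan2(x[1],x[0]),'slope',np.arcsin(x[2]),'rss',rs)
for nm,ct,cs in(('L',(287,218),(351,263)),('S',(189,257),(390,200))):
    c=[]
    for im,q in((T,ct),(S,cs)):
        im=im[:,:,::-1].astype(int); a=im[:,:,0]-im[:,:,2]
        y0,x0=q[1]-8,q[0]-8; b=np.clip(a[y0:y0+17,x0:x0+17]-40,0,None); Y,X=np.mgrid[y0:y0+17,x0:x0+17]
        c.append([(b*X).sum()/b.sum(),(b*Y).sum()/b.sum()])
    (o1,d1),(o2,d2)=rays('top',c[0]),rays('scene',c[1]); print(nm,np.round(c,1).tolist(),*tri((o1,d1[0]),(o2,d2[0])))
E
python3 deck.py
```

```text
[[-0.3, -0.9, -1.5, -1.2], [-3.3, -0.0, -1.0, -0.8], [-0.3, -0.0, -1.7, 0.4], [0.3, -0.6, -0.9, -0.2]]
[419.2 -49.   42.2] 0.9
[ 396.8 -179.5   45.4] 0.1
[ 613.7 -217.5  112.1] 2.2
[637.  -90.6 114.3] 4.0
edges [132, 230, 129, 233]
origin [ 0.40873232 -0.1145474   0.04400972] yaw -0.17956489500148184 slope 0.30446783399482125 rss 0.004910939714086226
L [[286.9, 218.5], [351.3, 262.4]] [0.59197401 0.11413691 0.0190903 ] 0.0018673573796858364
S [[189.2, 256.8], [390.3, 199.2]] [0.47199763 0.3562318  0.0189873 ] 0.0021187024195632787
```

The triangulated sticker heights (19 mm) and deck edges (132/230/129/233 mm, origin z 44 mm) agree with the text. I'll move above the large case next.

Request:
move_arm(
  plan=[2.16,-2.95,-0.33,0,0,0.021,100,2.16,-2.95,-0.33,0,0,0.021,100,2.16,-2.95,-0.33,0,0,0.021,100,2.16,-2.95,-0.33,0,0,0.021,100,2.16,-2.95,-0.33,0,0,0.021,100],
)

```text
time: 0.57
ee_pos: [0.331, 0.4082, 0.2144]
tool_rot: [-0.604, 0.797, -0.0, -0.0]
contact_force: [0.4, 0.5, 0.3]
finger_gap: 0.0852
```

Request:
move_arm(
  plan=[2.16,-2.95,-0.33,0,0,0.021,100,2.16,-2.95,-0.33,0,0,0.021,100,2.16,-2.95,-0.33,0,0,0.021,100,2.16,-2.95,-0.33,0,0,0.021,100,2.16,-2.95,-0.33,0,0,0.021,100],
)

```text
time: 0.98
ee_pos: [0.439, 0.2606, 0.1981]
tool_rot: [-0.645, 0.764, 0.0, 0.0]
contact_force: [0.2, 0.5, 0.5]
finger_gap: 0.085
```

Request:
move_arm(
  plan=[2.16,-2.95,-0.33,0,0,0.021,100,2.16,-2.95,-0.33,0,0,0.021,100,2.16,-2.95,-0.33,0,0,0.021,100,2.16,-2.95,-0.33,0,0,0.021,100,2.16,-2.95,-0.33,0,0,0.021,100],
)

```text
time: 1.4
ee_pos: [0.5471, 0.113, 0.1815]
tool_rot: [-0.684, 0.729, 0.0, -0.0]
contact_force: [1.5, 0.7, 0.2]
finger_gap: 0.0855
```

Request:
move_arm(
  plan=[0,0,0,0,0,0,100,0,0,0,0,0,0,100],
)

```text
time: 1.57
ee_pos: [0.5468, 0.1129, 0.1807]
tool_rot: [-0.683, 0.731, 0.0, -0.001]
contact_force: [-1.2, 0.9, 0.5]
finger_gap: 0.0854
```

```bash
cat > wr.py <<'E'
from h import *
import sys
s,im=grab('wrist',sys.argv[1]); z=float(sys.argv[2])
print('t',s['time'],s['ee_pos'],R.from_quat(s['tool_rot']).as_matrix().round(3).tolist(),'F',s['contact_force'].round(1),s['finger_gap'])
m=(im.max(2)<70).astype(np.uint8); y=((im[:,:,0]>120)&(im[:,:,2]<90)&(im[:,:,1]>100)).astype(np.uint8)
for c in cv2.findContours(cv2.morphologyEx(m|y,cv2.MORPH_CLOSE,np.ones((5,5))),0,2)[0]:
    if cv2.contourArea(c)<3000: continue
    r=cv2.minAreaRect((plane('wrist',c[:,0],z,s)[:,:2]*1000).astype(np.float32)); print(cv2.boundingRect(c),[np.round(v,1) for v in r])
E
python3 wr.py w1.png 0.02
```

```text
t 1.5667 [0.54676449 0.11289891 0.18066391] [[-0.068, -0.998, -0.002], [-0.998, 0.068, -0.001], [0.001, 0.002, -1.0]] F [-1.2  0.9  0.5] 0.08539334101487056
(0, 277, 640, 203) [array([398. , 127.8]), array([624.2, 212.1]), np.float64(86.0)]
(278, 118, 90, 199) [array([547.7, 114.8]), array([ 65.6, 158.6]), np.float64(86.1)]
```

View pics/w1.png

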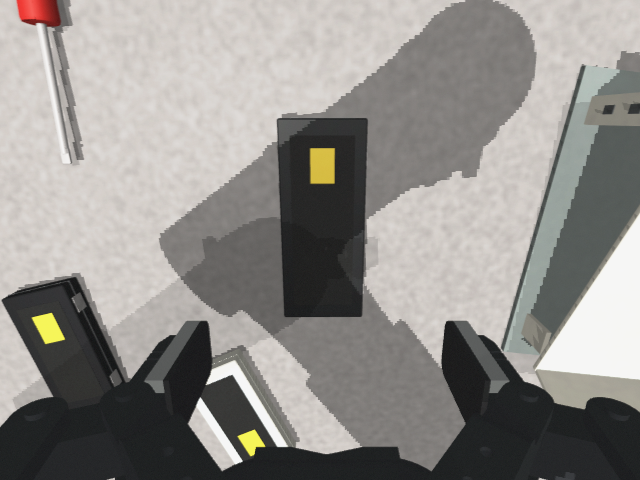

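The wrist picture shows the large case at (278–367, 118–317), between the fingers and in line with the jaws. It measures 65.6 x 158.6 mm centred at (547.7, 114.8), which agrees with the other views. I'll descend and grip.

Request:
move_arm(
  plan=[0.1,0.2,-3.6,0,0,0,100,0,0,-3.6,0,0,0,100,0,0,-3.6,0,0,0,100,0,0,-3.6,0,0,0,100,0,0,-2.0,0,0,0,100],
  grip_force=50,
)

```text
time: 2.03
ee_pos: [0.5446, 0.1173, 0.0134]
tool_rot: [-0.684, 0.729, 0.001, -0.002]
contact_force: [-0.6, -0.8, 0.3]
finger_gap: 0.0855
```

Request:
move_arm(
  plan=[0,0,-1.0,0,0,0,100,0,0,-0.6,0,0,0,100,0,0,-0.3,0,0,0,100,0,0,0,0,0,0,100],
)

```text
time: 2.37
ee_pos: [0.548, 0.1175, -0.0001]
tool_rot: [-0.684, 0.729, -0.0, 0.001]
contact_force: [0.5, -0.7, -0.3]
finger_gap: 0.0854
```

Request:
move_arm(
  plan=[0,0,0,0,0,0,60,0,0,0,0,0,0,60,0,0,0,0,0,0,50,0,0,0,0,0,0,50,0,0,0,0,0,0,50],
)

```text
time: 2.78
ee_pos: [0.5486, 0.1171, 0.001]
tool_rot: [-0.684, 0.73, -0.001, 0.001]
contact_force: [-1.4, -0.1, 6.6]
finger_gap: 0.0645
```

Gripped at a 64.5 mm gap. I'll lift, turn and tilt to the slope while carrying it over.

Request:
move_arm(
  plan=[0,0,1,0,0,0,50,0,0,2,0,0,0,50,0,0,3,0,0,0,50,0,0,3.5,0,0,0,50,0,0,3.5,0,0,0,50],
)

```text
time: 3.2
ee_pos: [0.5465, 0.1164, 0.1297]
tool_rot: [-0.684, 0.73, 0.001, -0.001]
contact_force: [0.9, 1.2, -2.2]
finger_gap: 0.0645
```

Request:
move_arm(
  plan=[0,0,3.5,0,0,0,50,0,0,2.5,0,0,0,50,-0.87,-3.05,0,0,0,-0.028,50,-0.87,-3.05,0,0,0,-0.028,50,-0.87,-3.05,0,0,0,-0.028,50],
)

```text
time: 3.62
ee_pos: [0.5205, 0.0247, 0.1891]
tool_rot: [-0.653, 0.758, 0.0, 0.0]
contact_force: [0.6, -0.3, -4.0]
finger_gap: 0.0644
```

Request:
move_arm(
  plan=[-0.87,-3.05,0,0,0,-0.028,50,-0.87,-3.05,0,-0.0143,-0.0788,0,50,-0.87,-3.05,0,-0.0143,-0.0788,0,50,-0.87,-3.05,0,-0.0143,-0.0788,0,50,-0.87,-3.05,0,-0.0143,-0.0788,0,50],
)

```text
time: 4.03
ee_pos: [0.4769, -0.1284, 0.1887]
tool_rot: [-0.634, 0.757, -0.124, 0.103]
contact_force: [1.2, -1.2, -3.1]
finger_gap: 0.0643
```

Request:
move_arm(
  plan=[0,0,0,0,0,0,50,0,0,0,0,0,0,50],
)

```text
time: 4.2
ee_pos: [0.476, -0.1284, 0.1887]
tool_rot: [-0.633, 0.758, -0.123, 0.103]
contact_force: [0.1, 0.2, -2.8]
finger_gap: 0.0649
```

```bash
cat > dk.py <<'E'
from h import *
O=np.array([.4087,-.1145,.0448]); yaw=-.18; D=R.from_euler('ZY',[yaw,-.32])
def rep(s):
    p=D.inv().apply(s['ee_pos']-O); q=D.inv()*R.from_quat(s['tool_rot'])*R.from_quat([2**-.5,2**-.5,0,0]).inv()
    print('t',round(s['time'],2),'tcp in deck mm',(p*1000).round(1),'rot err world',D.apply(q.as_rotvec()).round(3),'F deck',D.inv().apply(s['contact_force']).round(1),'gap',round(s['finger_gap'],4)); return p
E
python3 - <<'E'
from dk import *
print(D.as_matrix().round(4).tolist()); rep(sensors.read_state())
s,S=grab('scene'); _,T=grab('top'); _,W=grab('wrist')
a=[cv2.resize(S[190:340,180:340],(480,450)),cv2.resize(W,(320,240))]
b=cv2.resize(T[170:320,310:416],(318,450)); 
cv2.imwrite('pics/c2.png',np.hstack([a[0],b])[:,:,::-1])
E
```

```text
[[0.9339, 0.179, -0.3095], [-0.1699, 0.9838, 0.0563], [0.3146, 0.0, 0.9492]]
t 4.2 tcp in deck mm [110.5  -1.6 115. ] rot err world [ 0.974 -0.176 -2.981] F deck [-0.9  0.2 -2.7] gap 0.0649
```

View pics/c2.png

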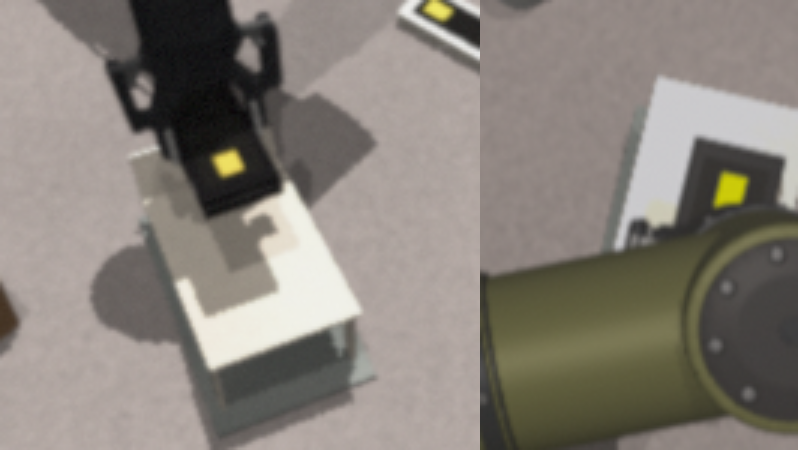

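The case is held flat and lined up above the deck. Its sticker end points up the slope and nothing is in the way. I'll lower it to about 10 mm above the deck, 15 mm clear of the backstop.

Request:
move_arm(
  plan=[0.1,0,-2,0,0,0,50,0.1,0.1,-2,0,0,0,50,0.1,0,-1.7,0,0,0,50,0.4,-0.1,-1.2,0,0,0,50,0.4,-0.1,-1.2,0,0,0,50],
)

```text
time: 4.77
ee_pos: [0.4892, -0.1273, 0.1064]
tool_rot: [-0.634, 0.757, -0.122, 0.101]
contact_force: [0.3, 0.4, -3.3]
finger_gap: 0.0651
```

Request:
move_arm(
  plan=[0.4,0,-1.2,0,0,0,50,0.35,-0.1,-1.1,0,0,0,50,0,0,0,0,0,0,50,0,0,0,0,0,0,50],
)

```text
time: 5.1
ee_pos: [0.4963, -0.1287, 0.0839]
tool_rot: [-0.634, 0.757, -0.122, 0.101]
contact_force: [0.8, 0.4, -2.5]
finger_gap: 0.0646
```

```bash
sed -i 's/\[2\*\*-.5,2\*\*-.5,0,0\]/[-2**-.5,2**-.5,0,0]/' dk.py; python3 -c "
from dk import *
rep(sensors.read_state())"
```

```text
t 5.1 tcp in deck mm [96.6  1.7  9.2] rot err world [-0.001  0.003  0.004] F deck [-0.1  0.5 -2.6] gap 0.0646
```

Request:
move_arm(
  plan=[-0.2,0.03,-0.4,0,0,0,50,-0.17,0.04,-0.36,0,0,0,50,0.03,0,-0.1,0,0,0,50,0,0,0,0,0,0,50],
)

```text
time: 5.43
ee_pos: [0.4928, -0.1284, 0.0761]
tool_rot: [-0.634, 0.757, -0.123, 0.102]
contact_force: [0.3, 0.8, -3.8]
finger_gap: 0.0646
```

```bash
python3 -c "
from dk import *
rep(sensors.read_state())"
```

```text
t 5.43 tcp in deck mm [90.7  1.4  2.9] rot err world [-0.001 -0.     0.003] F deck [-1.1  0.9 -3.7] gap 0.0646
```

Request:
move_arm(
  plan=[0.03,0,-0.1,0,0,0,50,0,0,0,0,0,0,50],
)

```text
time: 5.6
ee_pos: [0.4933, -0.1285, 0.0754]
tool_rot: [-0.634, 0.757, -0.123, 0.102]
contact_force: [-0.1, -0.4, -4.0]
finger_gap: 0.0645
```

Request:
move_arm(
  plan=[0.03,0,-0.1,0,0,0,50,0,0,0,0,0,0,50],
)

```text
time: 5.77
ee_pos: [0.4937, -0.1286, 0.0744]
tool_rot: [-0.634, 0.757, -0.123, 0.102]
contact_force: [0.3, 0.8, -2.5]
finger_gap: 0.0642
```

Request:
move_arm(
  plan=[0.03,0,-0.1,0,0,0,50,0,0,0,0,0,0,50],
)

```text
time: 5.93
ee_pos: [0.4938, -0.1286, 0.0744]
tool_rot: [-0.634, 0.757, -0.123, 0.102]
contact_force: [-7.5, 2.7, 5.0]
finger_gap: 0.0644
```

Touchdown is at TCP deck z of about 1 mm, as expected. I'll ease off by 1 mm and slide towards the stop.

Request:
move_arm(
  plan=[-0.03,0,0.1,0,0,0,50,-0.28,0.05,-0.09,0,0,0,50,-0.28,0.05,-0.09,0,0,0,50,0,0,0,0,0,0,50],
)

```text
time: 6.27
ee_pos: [0.4876, -0.1276, 0.0723]
tool_rot: [-0.634, 0.757, -0.123, 0.102]
contact_force: [-1.8, 2.0, -1.3]
finger_gap: 0.0647
```

Request:
move_arm(
  plan=[-0.14,0.03,-0.05,0,0,0,50,0,0,0,0,0,0,50],
)

```text
time: 6.43
ee_pos: [0.4864, -0.1272, 0.0719]
tool_rot: [-0.634, 0.757, -0.123, 0.102]
contact_force: [-1.0, 1.2, -0.4]
finger_gap: 0.0646
```

Request:
move_arm(
  plan=[-0.14,0.03,-0.05,0,0,0,50,0,0,0,0,0,0,50],
)

```text
time: 6.6
ee_pos: [0.4862, -0.1271, 0.0724]
tool_rot: [-0.634, 0.757, -0.124, 0.103]
contact_force: [5.7, -3.7, -3.4]
finger_gap: 0.0647
```

```bash
python3 -c "
from dk import *
rep(sensors.read_state())"
```

```text
t 6.6 tcp in deck mm [83.2  1.5  1.5] rot err world [-0.002 -0.004  0.003] F deck [ 4.9 -2.6 -5.2] gap 0.0647
```

The along-slope force has risen to +5 N, so the end is at the backstop. I'll confirm with 1 mm more and settle it down before opening.

Request:
move_arm(
  plan=[-0.09,0.02,-0.03,0,0,0,50,0,0,0,0,0,0,50],
)

```text
time: 6.77
ee_pos: [0.4861, -0.1271, 0.0729]
tool_rot: [-0.634, 0.756, -0.125, 0.104]
contact_force: [9.1, -3.7, -3.5]
finger_gap: 0.0648
```

Request:
move_arm(
  plan=[0.03,0,-0.1,0,0,0,50,0,0,0,0,0,0,50],
)

```text
time: 6.93
ee_pos: [0.4863, -0.1271, 0.0721]
tool_rot: [-0.634, 0.756, -0.125, 0.104]
contact_force: [5.9, -3.0, -0.0]
finger_gap: 0.0651
```

```bash
python3 -c "
from dk import *
rep(sensors.read_state())"
```

```text
t 6.93 tcp in deck mm [83.2  1.5  1.1] rot err world [-0.002 -0.005  0.004] F deck [ 6.  -1.9 -2. ] gap 0.0651
```

Request:
move_arm(
  plan=[0,0,0,0,0,0,80,0,0,0,0,0,0,100,0,0,0,0,0,0,100,0,0,0,0,0,0,100],
)

```text
time: 7.27
ee_pos: [0.4845, -0.1267, 0.0701]
tool_rot: [-0.634, 0.757, -0.123, 0.102]
contact_force: [1.0, -0.2, 0.6]
finger_gap: 0.0853
```

Request:
move_arm(
  plan=[-0.31,0.06,0.95,0,0,0,100,-0.62,0.11,1.9,0,0,0,100,-0.93,0.17,2.85,0,0,0,100,-0.93,0.17,2.85,0,0,0,100,-0.93,0.17,2.85,0,0,0,100],
)

```text
time: 7.68
ee_pos: [0.4464, -0.1201, 0.1861]
tool_rot: [-0.634, 0.757, -0.123, 0.102]
contact_force: [0.9, 0.3, 0.3]
finger_gap: 0.0856
```

Request:
move_arm(
  plan=[-0.6,0.12,1.9,0,0,0,100,0,0,0,0,0,0,100,0,0,0,0,0,0,100],
)

```text
time: 7.93
ee_pos: [0.4415, -0.1185, 0.2052]
tool_rot: [-0.634, 0.757, -0.123, 0.104]
contact_force: [0.8, 0.4, -0.7]
finger_gap: 0.0856
```

```bash
python3 - <<'E'
from dk import *
s,im=grab('wrist','w2.png'); rep(s)
E
```

```text
t 7.93 tcp in deck mm [ 81.8   1.9 141.9] rot err world [-0.    -0.004  0.004] F deck [ 0.5  0.5 -0.9] gap 0.0856
```

View pics/w2.png

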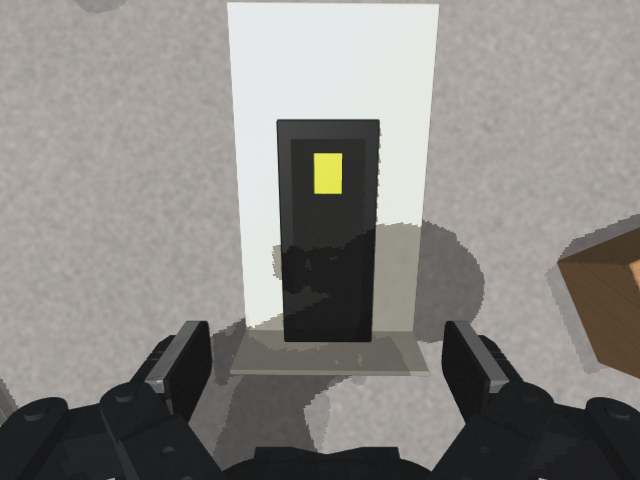

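The wrist view shows the case centred and straight on the deck. Its lid corners are (277,120), (380,120), (372,341) and (285,341), with its low end at the backstop. Deck corners are (228,3), (439,5), and near (247,331) and (413,331). I'll check these numerically.

```bash
cat >> dk.py <<'E'
def onz(uv,s,h,n='wrist'):
    o,d=rays(n,uv,s); o=D.inv().apply(o-O); d=D.inv().apply(d); return ((o+d*((h-o[2])/d[:,2])[:,None])*1000).round(1)
E
python3 - <<'E'
from dk import *
s=sensors.read_state()
print(onz([[277,120],[380,120],[372,341],[285,341]],s,.02).tolist())
print(onz([[228,3],[439,5],[247,331],[413,331]],s,0).tolist())
print(onz([[231,376],[428,376],[240,358]],s,.055).tolist())
E
```

```text
[[159.8, 32.3, 20.0], [160.0, -32.1, 20.0], [3.5, -33.1, 20.0], [3.3, 31.6, 20.0]]
[[228.8, 62.7, 0.0], [228.2, -68.2, 0.0], [0.2, 63.8, 0.0], [0.7, -67.9, 0.0]]
[[-2.4, 64.2, 55.0], [-1.8, -66.7, 55.0], [11.4, 57.3, 55.0]]
```

Numeric check: the case spans deck x from 3 to 160 mm (centre about 81.7), y within ±33 mm and straight. Now on to the small case.

Request:
move_arm(
  plan=[0.05,3.32,-0.18,0.0143,0.0788,0,100,0.05,3.32,-0.18,0.0143,0.0788,0,100,0.05,3.32,-0.18,0.0143,0.0788,0,100,0.05,3.32,-0.18,0.0143,0.0788,0,100,0.05,3.32,-0.18,0,0,0.035,100],
)

```text
time: 8.4
ee_pos: [0.444, 0.0487, 0.1915]
tool_rot: [-0.655, 0.756, 0.002, -0.004]
contact_force: [0.6, -0.0, -0.2]
finger_gap: 0.0853
```

Request:
move_arm(
  plan=[0.05,3.32,-0.18,0,0,0.035,100,0.05,3.32,-0.18,0,0,0.035,100,0.05,3.32,-0.18,0,0,0.035,100,0.05,3.32,-0.18,0,0,0.035,100,0.05,3.32,-0.18,0,0,0.035,100],
)

```text
time: 8.82
ee_pos: [0.4456, 0.2146, 0.1836]
tool_rot: [0.719, -0.695, -0.0, 0.001]
contact_force: [0.1, -0.3, 0.4]
finger_gap: 0.0855
```

Request:
move_arm(
  plan=[0.05,3.32,-0.18,0,0,0.035,100,0.05,3.32,-0.18,0,0,0.035,100,0.05,3.32,-0.18,0,0,0.035,100,0.05,3.32,-0.18,0,0,0.035,100],
)

```text
time: 9.15
ee_pos: [0.4477, 0.3472, 0.1761]
tool_rot: [0.766, -0.643, 0.0, 0.001]
contact_force: [-0.3, 0.0, 0.5]
finger_gap: 0.0854
```

Request:
move_arm(
  plan=[0,0,0,0,0,0,100,0,0,0,0,0,0,100],
)

```text
time: 9.32
ee_pos: [0.4475, 0.3466, 0.1752]
tool_rot: [0.766, -0.643, 0.0, 0.002]
contact_force: [0.8, -0.8, -0.3]
finger_gap: 0.0852
```

```bash
python3 wr.py w3.png 0.02
```

```text
t 9.3167 [0.44750419 0.346641   0.17523708] [[0.174, -0.985, -0.003], [-0.985, -0.174, -0.004], [0.003, 0.004, -1.0]] F [ 0.8 -0.8 -0.3] 0.08522241821149798
(0, 293, 640, 187) [array([296.4, 323.1]), array([195.4, 614. ]), np.float64(9.8)]
(284, 144, 77, 153) [array([448.9, 348.5]), array([120.1,  55.6]), np.float64(9.6)]
(40, 140, 172, 101) [array([449. , 497.3]), array([122.5,  58.2]), np.float64(89.9)]
```

View pics/w3.png

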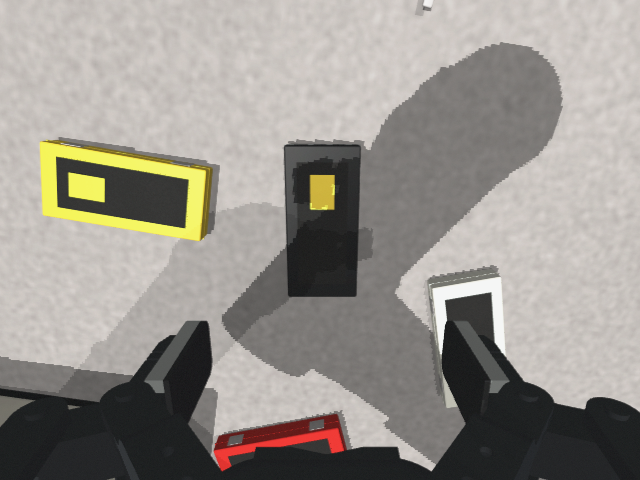

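The small black case is centred between the fingers at (284–361, 144–297). It measures 55.6 x 120.1 mm at (448.9, 348.5), and the look-alikes are clear of the fingers. I'll grasp it.

Request:
move_arm(
  plan=[0.14,0.19,-3.6,0,0,0,100,0,0,-3.6,0,0,0,100,0,0,-3.6,0,0,0,100,0,0,-3.5,0,0,0,100,0,0,-1.6,0,0,0,100],
)

```text
time: 9.78
ee_pos: [0.4479, 0.3445, 0.0135]
tool_rot: [0.765, -0.644, -0.0, 0.003]
contact_force: [-0.6, 0.3, -0.1]
finger_gap: 0.0852
```

Request:
move_arm(
  plan=[0,0,-1.0,0,0,0,100,0,0,-0.5,0,0,0,100,0,0,0,0,0,0,100],
)

```text
time: 10.03
ee_pos: [0.4499, 0.3473, 0.0038]
tool_rot: [0.765, -0.644, 0.0, 0.0]
contact_force: [-0.4, 1.4, -0.0]
finger_gap: 0.0857
```

Request:
move_arm(
  plan=[0,0,0,0,0,0,50,0,0,0,0,0,0,50,0,0,0,0,0,0,40,0,0,0,0,0,0,40,0,0,0,0,0,0,40],
)

```text
time: 10.45
ee_pos: [0.4506, 0.3491, 0.0061]
tool_rot: [0.766, -0.643, 0.0, -0.002]
contact_force: [-0.8, 0.4, 5.8]
finger_gap: 0.0548
```

The TCP rode up to 6 mm, which makes the grip shallow. I'll regrasp a little lower.

Request:
move_arm(
  plan=[0,0,0,0,0,0,80,0,0,0,0,0,0,90,0,0,-0.2,0,0,0,90,0,0,-0.2,0,0,0,90,0,0,0,0,0,0,90],
)

```text
time: 10.87
ee_pos: [0.4493, 0.3475, -0.0011]
tool_rot: [0.766, -0.643, -0.0, 0.001]
contact_force: [0.6, 0.3, -0.4]
finger_gap: 0.0766
```

Request:
move_arm(
  plan=[0,0,0,0,0,0,50,0,0,0,0,0,0,50,0,0,0,0,0,0,40,0,0,0,0,0,0,40],
)

```text
time: 11.2
ee_pos: [0.4498, 0.3481, 0.0001]
tool_rot: [0.766, -0.643, 0.0, -0.0]
contact_force: [-0.5, 1.0, 1.5]
finger_gap: 0.055
```

Request:
move_arm(
  plan=[0,0,1,0,0,0,40,0,0,2,0,0,0,40,0,0,3,0,0,0,40,0,0,3.5,0,0,0,40,0,0,3.5,0,0,0,40],
)

```text
time: 11.62
ee_pos: [0.4492, 0.3472, 0.131]
tool_rot: [0.766, -0.643, 0.0, 0.001]
contact_force: [1.5, 0.6, -1.6]
finger_gap: 0.0546
```

Request:
move_arm(
  plan=[0,0,3.5,0,0,0,40,0,0,2.5,0,0,0,40,0.04,-3.35,0,0,0,-0.0394,40,0.04,-3.35,0,0,0,-0.0394,40,0.04,-3.35,0,0,0,-0.0394,40],
)

```text
time: 12.03
ee_pos: [0.4504, 0.2465, 0.1903]
tool_rot: [0.726, -0.688, -0.0, 0.0]
contact_force: [0.4, 0.0, -1.5]
finger_gap: 0.0545
```

Request:
move_arm(
  plan=[0.04,-3.35,0,0,0,-0.0394,40,0.04,-3.35,0,0,0,-0.0394,40,0.04,-3.35,0,0,0,-0.0394,40,0.04,-3.35,0,0,0,-0.0394,40,0.04,-3.35,0,0,0,-0.0394,40],
)

```text
time: 12.45
ee_pos: [0.4523, 0.0783, 0.1902]
tool_rot: [-0.655, 0.756, 0.0, 0.0]
contact_force: [0.0, 0.2, -2.9]
finger_gap: 0.0552
```

Request:
move_arm(
  plan=[0.04,-3.35,0,0,0,-0.0394,40,0.04,-3.35,0,-0.0115,-0.063,0,40,0.04,-3.35,0,-0.0115,-0.063,0,40,0.04,-3.35,0,-0.0115,-0.063,0,40,0.04,-3.35,0,-0.0115,-0.063,0,40],
)

```text
time: 12.87
ee_pos: [0.4544, -0.0891, 0.1902]
tool_rot: [-0.635, 0.762, -0.099, 0.083]
contact_force: [1.5, 0.6, -1.2]
finger_gap: 0.0549
```

Request:
move_arm(
  plan=[0.04,-3.35,0,-0.0115,-0.063,0,40,0,0,0,0,0,0,40,0,0,0,0,0,0,40],
)

```text
time: 13.12
ee_pos: [0.4541, -0.1225, 0.19]
tool_rot: [-0.631, 0.759, -0.123, 0.102]
contact_force: [-0.6, 0.8, -1.3]
finger_gap: 0.0542
```

```bash
python3 - <<'E'
from dk import *
s,im=grab('wrist'); rep(s)
S=eyes.camera('scene')
cv2.imwrite('pics/c4.png',np.hstack([cv2.resize(im,(440,330)),cv2.resize(S[190:340,180:340],(352,330))])[:,:,::-1])
E
```

```text
t 13.12 tcp in deck mm [ 89.5   0.2 123.4] rot err world [ 0.001 -0.001 -0.005] F deck [-1.1  0.7 -1. ] gap 0.0542
```

View pics/c4.png

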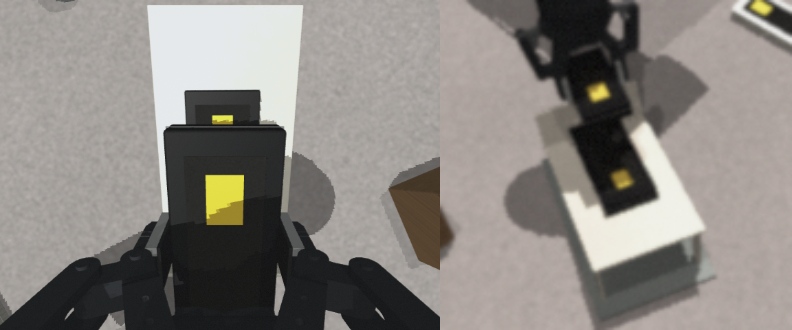

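The small case is held square, in line above the large one, with nothing in the way. I'll lower it to about 8 mm above the large case's lid.

Request:
move_arm(
  plan=[0.38,-0.05,-1.88,0,0,0,40,0.38,-0.05,-1.88,0,0,0,40,0.38,-0.05,-1.88,0,0,0,40,0.38,-0.05,-1.88,0,0,0,40,0.38,-0.05,-1.88,0,0,0,40],
)

```text
time: 13.63
ee_pos: [0.4748, -0.1223, 0.0948]
tool_rot: [-0.633, 0.758, -0.122, 0.102]
contact_force: [0.5, 0.5, -2.0]
finger_gap: 0.0549
```

Request:
move_arm(
  plan=[0,0,0,0,0,0,40,0,0,0,0,0,0,40],
)

```text
time: 13.8
ee_pos: [0.474, -0.1229, 0.0951]
tool_rot: [-0.633, 0.758, -0.122, 0.101]
contact_force: [-1.3, -0.8, -1.0]
finger_gap: 0.0549
```

```bash
python3 -c "
from dk import *
rep(sensors.read_state())"
```

```text
t 13.8 tcp in deck mm [78.3  3.4 27.1] rot err world [-0.001  0.003 -0.   ] F deck [-1.4 -1.  -0.6] gap 0.0549
```

Request:
move_arm(
  plan=[-0.36,-0.03,-0.38,0,0,0,40,-0.36,-0.03,-0.38,0,0,0,40,0,0,0,0,0,0,40],
)

```text
time: 14.05
ee_pos: [0.4667, -0.1239, 0.0884]
tool_rot: [-0.632, 0.758, -0.122, 0.102]
contact_force: [0.2, -0.8, -2.2]
finger_gap: 0.0544
```

Request:
move_arm(
  plan=[0.03,0,-0.1,0,0,0,40,0,0,0,0,0,0,40],
)

```text
time: 14.22
ee_pos: [0.4676, -0.1241, 0.0878]
tool_rot: [-0.632, 0.758, -0.123, 0.103]
contact_force: [-0.0, -0.2, -2.1]
finger_gap: 0.0549
```

Request:
move_arm(
  plan=[0.03,0,-0.1,0,0,0,40,0,0,0,0,0,0,40],
)

```text
time: 14.38
ee_pos: [0.4678, -0.1242, 0.0863]
tool_rot: [-0.632, 0.758, -0.122, 0.102]
contact_force: [0.3, -0.2, -2.5]
finger_gap: 0.0547
```

```bash
python3 -c "
from dk import *
rep(sensors.read_state())"
```

```text
t 14.38 tcp in deck mm [69.9  1.1 20.6] rot err world [ 0.    -0.    -0.001] F deck [-0.5 -0.1 -2.4] gap 0.0547
```

Request:
move_arm(
  plan=[0.03,0,-0.1,0,0,0,40,0,0,0,0,0,0,40],
)

```text
time: 14.55
ee_pos: [0.4681, -0.1243, 0.0858]
tool_rot: [-0.632, 0.758, -0.123, 0.102]
contact_force: [-3.6, 1.1, 2.8]
finger_gap: 0.0549
```

Request:
move_arm(
  plan=[0.0,0,-0.05,0,0,0,40,0,0,0,0,0,0,40],
)

```text
time: 14.72
ee_pos: [0.4681, -0.1243, 0.0858]
tool_rot: [-0.632, 0.758, -0.123, 0.102]
contact_force: [-6.5, 2.5, 4.9]
finger_gap: 0.0546
```

Contact with the lid. I'll ease up 1 mm and slide to the stop, where I expect contact at about TCP deck x of 63 mm (7 mm to go).

Request:
move_arm(
  plan=[-0.03,0,0.12,0,0,0,40,-0.23,0.04,-0.08,0,0,0,40,-0.23,0.04,-0.08,0,0,0,40,0,0,0,0,0,0,40],
)

```text
time: 15.05
ee_pos: [0.4628, -0.1233, 0.0841]
tool_rot: [-0.632, 0.758, -0.122, 0.102]
contact_force: [-0.8, 0.1, -1.2]
finger_gap: 0.0547
```

Request:
move_arm(
  plan=[-0.14,0.03,-0.05,0,0,0,40,0,0,0,0,0,0,40],
)

```text
time: 15.22
ee_pos: [0.4617, -0.123, 0.0838]
tool_rot: [-0.632, 0.758, -0.123, 0.102]
contact_force: [0.3, -0.5, -2.0]
finger_gap: 0.0545
```

Request:
move_arm(
  plan=[-0.1,0.02,-0.03,0,0,0,40,0,0,0,0,0,0,40],
)

```text
time: 15.38
ee_pos: [0.4615, -0.1229, 0.0844]
tool_rot: [-0.632, 0.758, -0.123, 0.103]
contact_force: [4.1, -1.5, -3.5]
finger_gap: 0.0546
```

```bash
python3 -c "
from dk import *
rep(sensors.read_state())"
```

```text
t 15.38 tcp in deck mm [63.2  1.2 20.7] rot err world [-0.    -0.003 -0.001] F deck [ 3.  -0.8 -4.7] gap 0.0546
```

Contact with the stop came at x = 63.2, as predicted. I'll press 1 mm more, lower 1 mm, release and retreat.

Request:
move_arm(
  plan=[-0.09,0.02,-0.03,0,0,0,40,0.03,0,-0.1,0,0,0,40,0,0,0,0,0,0,40],
)

```text
time: 15.63
ee_pos: [0.4616, -0.1229, 0.0841]
tool_rot: [-0.632, 0.758, -0.124, 0.104]
contact_force: [5.1, -2.3, 0.2]
finger_gap: 0.055
```

Request:
move_arm(
  plan=[0,0,0,0,0,0,70,0,0,0,0,0,0,90,0,0,0,0,0,0,100,0,0,0,0,0,0,100,0,0,0,0,0,0,100],
)

```text
time: 16.05
ee_pos: [0.46, -0.1226, 0.0821]
tool_rot: [-0.632, 0.758, -0.122, 0.102]
contact_force: [0.1, 0.7, 0.8]
finger_gap: 0.0851
```

Request:
move_arm(
  plan=[-0.31,0.06,0.95,0,0,0,100,-0.62,0.11,1.9,0,0,0,100,-0.93,0.17,2.85,0,0,0,100,-0.93,0.17,2.85,0,0,0,100,-0.93,0.17,2.85,0,0,0,100],
)

```text
time: 16.47
ee_pos: [0.422, -0.1161, 0.1982]
tool_rot: [-0.632, 0.758, -0.123, 0.102]
contact_force: [1.6, 0.5, 0.4]
finger_gap: 0.0852
```

Request:
move_arm(
  plan=[0,0,1,0,0,0,100,0,0,0,0,0,0,100,0,0,0,0,0,0,100],
)

```text
time: 16.72
ee_pos: [0.423, -0.1156, 0.2069]
tool_rot: [-0.632, 0.758, -0.122, 0.103]
contact_force: [0.0, -0.1, -0.4]
finger_gap: 0.0853
```

```bash
python3 - <<'E'
from dk import *
s,im=grab('wrist','w5.png'); rep(s)
E
```

```text
t 16.72 tcp in deck mm [ 64.5   1.4 149.4] rot err world [ 0.001 -0.001 -0.001] F deck [-0.1 -0.1 -0.4] gap 0.0853
```

View pics/w5.png

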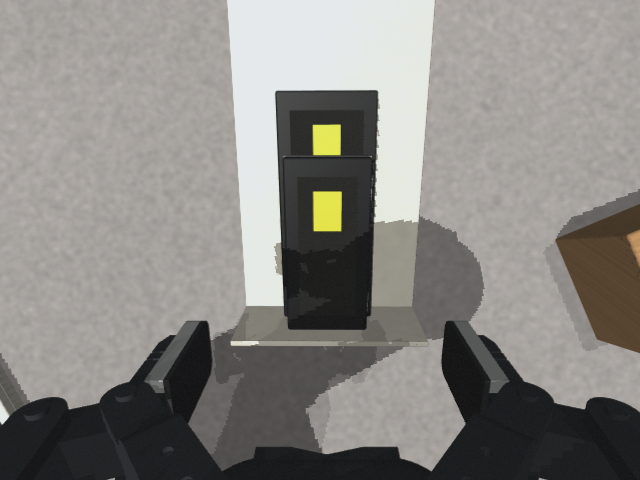

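The small case lies centred on the large one and both meet the backstop. Small lid corners are (283,157), (374,157), (367,328) and (288,328); the large case's far corners are (276,91) and (378,91).

```bash
python3 - <<'E'
from dk import *
s=sensors.read_state()
print('L',onz([[276,91],[378,91]],s,.02).tolist())
print('S',onz([[283,157],[374,157],[367,328],[288,328]],s,.04).tolist())
print('deck low',onz([[246,307],[413,307]],s,0).tolist())
E
```

```text
L [[160.1, 32.1, 20.0], [160.0, -32.1, 20.0]]
S [[121.1, 27.0, 40.0], [121.0, -28.7, 40.0], [3.6, -28.0, 40.0], [3.6, 27.5, 40.0]]
deck low [[0.2, 64.8, 0.0], [0.1, -68.7, 0.0]]
```

The large case's far end is at deck x = 160 mm and the small one's at 121 mm, so both are within about 1 mm of ideal. Midlines differ by less than 1 mm. The arm is clear, so I'm handing in.

```bash
python3 -c "
from rig import ctrl
print(ctrl.finish_job())"
```

```text
the job is handed in; nothing more can be done
None
```

I put the two cases away on the shelf and handed the job in at about 16.8 s, out of the 56 s allowed; no verdict was reported. Each case was lowered until it touched, slid down until the force rose at the backstop, then released. I laid the large one first and the small one on top.

| Check from the last wrist picture | Large case | Small case |
|---|---|---|
| Far end (deck x) | 160 mm | 121 mm |
| Ideal far end | 160 mm | 120 mm |
| Side edges (deck y) | about ±32 mm | about −28 to +27 mm |

- **Alignment:** the two mid-lines are within about 1 mm of each other and parallel. The fingers were open and clear of everything.
- **Disagreements:** the near-end lid edges read about 3.5 mm from the stop face, yet the backstop forces and far ends show full contact. I put that down to how the near edge reads in the picture. The deck slope from the two fixed cameras came out at 0.304 rad against the stated 0.32. I used 0.32, and the touchdown heights agreed with it.
- **One correction:** the first grip on the small case was too shallow, so I regrasped it lower before lifting.
- **Bystanders:** the arm was not sent near the jar, carton, screwdriver or look-alikes, but I did not measure their positions again at the end.

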